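# Shoot the guarded bolt of a guard gate

### The job

The small steel guard gate lying in its frame on the welding table has to be bolted before it is carried off. With one fingertip press the hinged safety catch plate fully down, and while it stays down push the bolt's upright handle with the other finger until the bolt is fully home in its keep on the frame; then let go so that the catch springs back up and locks it. Only press and push: do not lift or shift the gate, and leave the loose things on and around it where they lie.

Things in the scene. Friction and masses are not known exactly. Their poses are not given: they have to be found in the camera images.
- gate: guard gate in its frame, dark 30 mm square tube with wire mesh, 270 mm (x) by 364 mm (y), 5 to 8 kg, lying flat and loose; sideways pushes over 25 N may shift it. Own x points away from the robot (within 0.4 rad), y to its left, z up. Origin on the underside, below the bolt's bar, which runs along y at x = 0. The guides and the keep of the bolt reach z = 62 mm: a fingertip at z = 70 mm passes over them
- slide_bolt (a joint): travel of the bolt in m: 0 = drawn (starts at 0 to 0.002), 0.045 = fully home against its stop. It slides along the gate's -y (to the robot's right), friction about 3 N, and stays where left. While the catch is up, a lug on the handle meets a tongue of the catch and the bolt is stuck; if the catch is let up half-way, the lug is trapped between two tongues
- bolt_handle (a point): centre of the face to push, moves with the bolt, axes as the gate's. The handle is an upright bright steel blade, 34 mm wide (gate x), 10 mm thick (gate y), its top 102 mm above the table; this point is on its left (+y) face, 85 mm above the table. Left of the face nothing stands above z = 62 mm. A lug reaches from the blade to 31 mm towards the robot from this point, at z = 72 to 82 mm
- safety_catch (a joint): angle of the catch plate in rad: 0 = up (where its springs return it, locking the bolt drawn or home), 0.16 = fully down on its stop; below about 0.11 its tongues still block the bolt
- catch_pad (a point): middle of the catch plate's top, to press on. Ribbed bright steel plate parallel to the bolt on the robot's side of it, 112 mm long (gate y), 66 mm wide, hinged at its edge nearest the robot, 44 mm from this point. The point is 61 mm nearer the robot than point bolt_handle (gate x), 78 mm above the table when up, 71 mm fully down; 4.5 N here starts it, 8.5 N holds it down. A fingertip can slide along it
- spanner_2: combination spanner, 176x37x5 mm, lying on the table along the hinge side of the gate; origin under its middle. Leave it alone
- nut_m12_2: hex nut, 22x19x10 mm, lying on the gate's wire mesh; origin under its middle. Leave it alone
- screwdriver: screwdriver with a red handle, 224 mm long, 28 mm thick, lying on the table on the robot's side of the gate; origin under its middle. Leave it alone
- magnet_square_1: orange magnetic angle, 65x65x15 mm, lying flat on the table beside the lock post; origin under its middle. Leave it alone
- bolt_m12_2: hex bolt, 58 mm tall, standing on its head on the table beside the lock post; origin under its head. Leave it alone

How it is judged:
By the outcome, as a careful person would: the job done as asked, in the order asked, and still so for the second after the job is handed in, with the robot touching nothing.
It also fails if it takes over 35 s, if anything falls off the work surface, if the arm or the gripper's body presses on something with over 40 N, if the wrist force passes 120 N, or if a joint passes its speed limit or range.

### The arm

A 6-joint arm with a two-finger parallel gripper is mounted at the origin on a cart in front of the work surface, level with it; the furniture and walls round the work are solid. World frame = base frame: x ahead of the robot, y to its left, z up, the work surface at z = 0. Lengths are in mm, angles in rad, forces in N, time in s.
With the tool pointing down it reaches from about 325 to 775 mm from the base axis. Payload 5.5 kg.
Tool frame: the origin (TCP) lies at the very end of the fingers, on their centre line; the grasp point (between the pads) lies 19 mm behind it; z points along the fingers, y is the line along which they close (so a half turn about z gives the same grasp; the last joint's range is limited). The gripper opens to 88 mm and grips with 3 to 60 N. Pads are 20 mm wide; open, the fingers measure 115 mm over their backs; the gripper's body (75 mm by 178 mm) begins 61 mm behind the grasp point.
Start: joints at [-1.35, 0.091, 1.231, -0, 1.82, -0.057], TCP at [164.544, -577.011, 222.631] pointing down, gripper open.
Joint ranges: [-2.87, 2.87], [-0.86, 2.18], [0.17, 2.46], [-1.51, 4.65], [0.06, 2.69], [-2.65, 2.65]. Speed limits (rad/s): [2.57, 2.57, 3.01, 3.14, 3.14, 3.14].

### API

Orientations are given as [roll, pitch, yaw] about the fixed x, y, z axes, in that order (R = Rz(yaw) Ry(pitch) Rx(roll)).
In Python, from bench import arm gives the robot as it stands.
- The arm moves only by the tool servo_tool, never from a script. Its argument "commands" is a list of rows, each an object with "delta_rot": the turn, a rotation vector about the tool's x, y, z in degrees, a list of three; "delta_pos": the shift along the tool's x, y, z in m, a list of three; "claw": the closure, from 0 (fully open) to 1 (shut). A call has 1 to 10 rows; each row shifts and turns the commanded pose from where the row before left it, along the tool's axes as they then stand; what a row does not reach is not made up. A row lasts 1/12 s, in which the tool goes at most 41.7 mm and 7.16 degrees, less where a joint would pass 70% of its speed; a pose out of reach is approached as far as the arm can. A call with a gripper value outside its range is refused whole. The fingers move at their own pace and stop on an object; "newtons" is the grip in N (left out, the last holds). Time passes only in rows, so rows that do not move let the fingers close. It gives the time, the measured TCP pose, the force, the opening and the grip force at its end, in the units of the state.
- arm.observe(): the state, without advancing time (a new reading comes with each control period).
- arm.snapshot(name): name is "scene" or "side" or "wrist"; returns the picture (420x560x3 uint8, red, green, blue); there is no depth.
- arm.camera_params(name): a dict with "vertical_fov" (degrees; the focal length in pixels is half the picture's height over the tangent of half this angle, whatever the lens; pixels are square), "cx", "cy" (the principal point, pixels), "rvec" (rotation vector, rad) and "tvec" (3), from world to camera coordinates, as OpenCV has them. Camera axes: x right, y down, z forward; pixel columns grow to the right and rows downward; lengths in mm; the calibration is good to about 2 mm. A picture is of the moment at which its call begins: read the wrist's pose just before it. camera_params takes no time and is no camera call; for the wrist camera it gives the pose at the moment of the call.
- arm.sign_off(): hands the job in; it is judged then, once.
The state is a dict: "time": time; "qpos": joint angles; "qd": joint speeds; "joint_torque": joint torques, N m; "eef_pos": TCP position; "tcp_rot": TCP orientation; "force": force on the tool from outside, world axes, zero at the start; "ft_torque": the same for the moment, N m; "grip_width": finger opening in mm; "grasp_force": force on a finger pad.
Only numpy, scipy, OpenCV 4.12 (cv2) and the standard library are available. Lean on these libraries where they do the work, as an engineer would, in place of code of your own. Each camera call takes 0.05 s, during which the arm holds its last target. There are 200 camera calls.

## Working session

There is one attempt and no reset: what is moved stays moved. The work goes in short steps, Python scripts to look and compute and a tool call to move; the robot and the scene stay as the last step left them, time stands still between calls to the robot, and variables do not carry over. Pictures are saved under pics/ and viewed, at most 10 in all, crops included, and the job is handed in when it is done.

Besides the shell and the picture viewer there is one more tool, called by a JSON object that holds its "name" and its "arguments". servo_tool: Moves the arm, as the interface text tells. Its arguments: {"type":"object","properties":{"commands":{"type":"array","items":{"type":"object","properties":{"delta_rot":{"type":"array","items":{"type":"number"}},"delta_pos":{"type":"array","items":{"type":"number"}},"claw":{"type":"number"}}}},"newtons":{"type":"number"}},"required":["commands"]}

```bash
mkdir -p pics; ls; python3 - <<'E'
from bench import arm
import cv2,pickle
s=arm.observe();print(s)
d={}
for n in("scene","side"):
    im=arm.snapshot(n);p=arm.camera_params(n);print(n,p);d[n]=(im,p)
    cv2.imwrite(f"pics/{n}0.png",im[:,:,::-1])
pickle.dump(d,open("v0.pkl","wb"))
E
```

```text
pics
{'time': 0.0, 'qpos': array([-1.34970310e+00,  9.18700915e-02,  1.23188447e+00,  4.57665728e-05,
        1.81980189e+00, -5.66791117e-02]), 'qd': array([-0.00025296,  0.00038752,  0.0001773 , -0.00114785,  0.00101751,
        0.00195195]), 'joint_torque': array([ 1.49621733e-04, -4.46456838e+01, -4.06446218e+01,  6.98084640e-02,
        2.94345059e-02, -1.43631974e-04]), 'eef_pos': array([ 164.48817427, -576.70245929,  221.50096281]), 'tcp_rot': array([-3.13963453e+00, -1.55552332e-04,  2.77783422e-01]), 'force': array([0.0149636 , 0.97080383, 0.41837605]), 'ft_torque': array([-0.00377623, -0.00523241,  0.02763073]), 'grasp_force': 0.0, 'grip_width': 87.37490351470255}
scene {'vertical_fov': 42.351700701777, 'cx': 277.48985051493986, 'cy': 201.95679671478317, 'rvec': array([ 0.68043572, -2.67722245,  1.09682383]), 'tvec': array([ 515.44311974,  263.31103945, 1147.83279929])}
side {'vertical_fov': 47.86195528817929, 'cx': 276.9906970240524, 'cy': 208.74481581515775, 'rvec': array([ 2.0609483 , -0.52963395,  0.26413711]), 'tvec': array([-497.7862098 ,  214.03441872,  685.74582709])}
```

View pics/scene0.png

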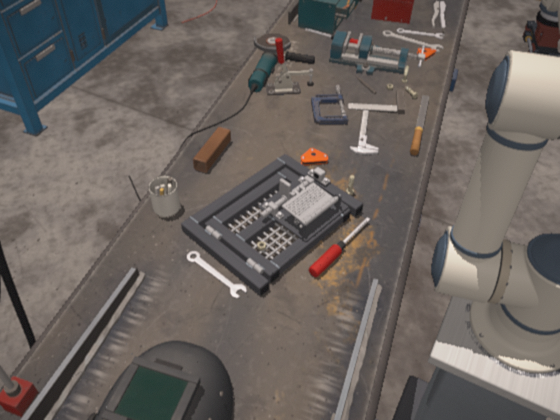

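View pics/side0.png

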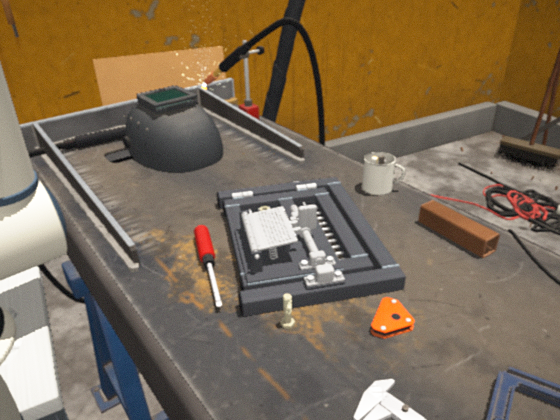

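The scene view has the gate around (275,220), with the catch plate at (308,200). In the side view the plate is at (268,230) and the handle near (305,215). I'll enlarge both.

```bash
cat > h.py <<'E'
import numpy as np,cv2,pickle
def KRT(p):
    f=210/np.tan(np.radians(p["vertical_fov"])/2)
    return np.array([[f,0,p["cx"]],[0,f,p["cy"]],[0,0,1]]),cv2.Rodrigues(p["rvec"])[0],p["tvec"]
def ray(p,uv):
    K,R,t=KRT(p);d=R.T@np.linalg.inv(K)@[*uv,1];return -R.T@t,d
def plane(p,uv,z):
    c,d=ray(p,uv);return c+d*(z-c[2])/d[2]
def tri(p,a,q,b):
    P=[(lambda K,R,t:K@np.c_[R,t])(*KRT(x)) for x in(p,q)]
    X=cv2.triangulatePoints(*P,np.float64(a),np.float64(b)).ravel();return X[:3]/X[3]
def proj(p,X):
    K,R,t=KRT(p);x=K@(R@X+t);return x[:2]/x[2]
E
python3 - <<'E'
import pickle,cv2
d=pickle.load(open("v0.pkl","rb"))
for n,(x,y,w,h) in {"scene":(255,155,120,90),"side":(220,175,130,120)}.items():
    c=d[n][0][y:y+h,x:x+w,::-1];k=6 if n=="scene" else 5
    cv2.imwrite(f"pics/{n}_z.png",cv2.resize(c,None,fx=k,fy=k,interpolation=cv2.INTER_CUBIC))
E
```

```text
(no output)
```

View pics/scene_z.png

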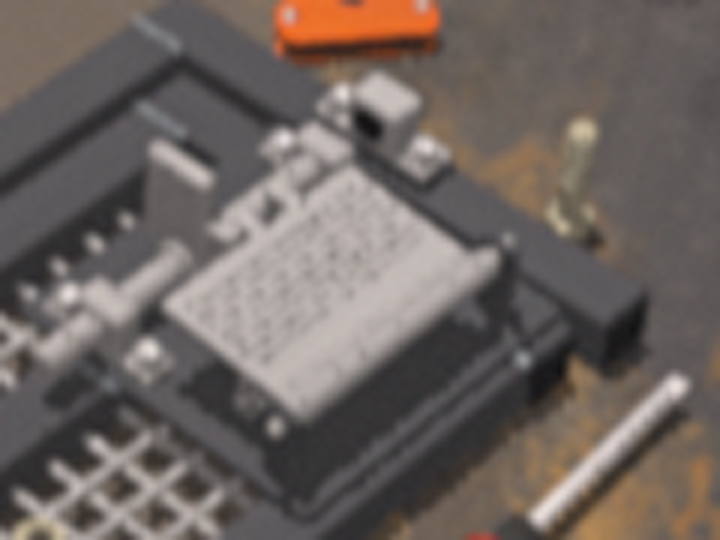

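View pics/side_z.png

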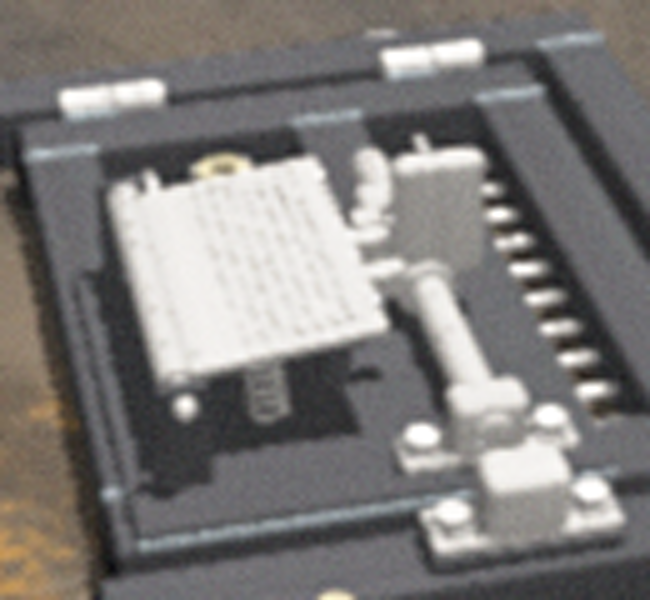

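The scene zoom (6x, offset 255,155) shows the blade's top edge from (150,143) to (213,182). The plate corners there are (350,165), (165,300), (300,415) and (495,255). In the side zoom (5x, offset 220,175) the blade top runs (395,155)–(485,150), and the plate corners are (388,325), (318,158), (110,190) and (165,380).

```bash
python3 - <<'E'
from h import *
d=pickle.load(open("v0.pkl","rb"));p=d["scene"][1];q=d["side"][1]
S=lambda u,v:((u+.5)/6-.5+255,(v+.5)/6-.5+155)
Q=lambda u,v:((u+.5)/5-.5+220,(v+.5)/5-.5+175)
L={"plate_keep_bolt":((350,165),(388,325)),"plate_left_bolt":((165,300),(318,158)),"plate_left_hinge":((300,415),(110,190)),"plate_keep_hinge":((495,255),(165,380)),
"blade_near":((213,185),(395,157)),"blade_far":((150,145),(485,152)),"keep_top_c":((390,95),(525,465)),"boltshank_top":((582,125),(335,597))}
X={}
for k,(a,b) in L.items():
    x=tri(p,S(*a),q,Q(*b));X[k]=x
    print(k,x.round(1),(proj(p,x)-S(*a)).round(1),(proj(q,x)-Q(*b)).round(1))
c=sum(X[k] for k in list(X)[:4])/4;print("platec",c)
for a,b in(("plate_left_bolt","plate_keep_bolt"),("plate_left_hinge","plate_keep_hinge"),("plate_keep_hinge","plate_keep_bolt"),("plate_left_hinge","plate_left_bolt"),("blade_near","blade_far")):
    v=X[b]-X[a];print(a,b,np.linalg.norm(v[:2]).round(1),np.degrees(np.arctan2(v[1],v[0])).round(1))
# planes
for k,z in(("blade_near",102),("blade_far",102)):print(k,plane(p,S(*L[k][0]),z),plane(q,Q(*L[k][1]),z))
E
```

```text
plate_keep_bolt [ 545.6 -107.9   79.6] [-0.2 -0.2] [-0.4  0.3]
plate_left_bolt [576.3  -3.3  79.6] [-0.3 -0.3] [-0.5  0.4]
plate_left_hinge [504.3  22.1  75.1] [-0.2 -0.2] [-0.4  0.2]
plate_keep_hinge [472.9 -92.7  75.3] [0.1 0.1] [ 0.2 -0.2]
blade_near [580.6 -49.9 102. ] [-0.5 -0.6] [-1.1  0.9]
blade_far [613.  -59.3 100.1] [-0.2 -0.2] [-0.4  0.3]
keep_top_c [ 556.8 -173.2   61.7] [-0.3 -0.3] [-0.6  0.5]
boltshank_top [ 477.1 -196.2   60.9] [-0. -0.] [-0.1  0.1]
platec [524.77552023 -45.44742915  77.42622281]
plate_left_bolt plate_keep_bolt 109.1 -106.4
plate_left_hinge plate_keep_hinge 119.0 -105.3
plate_keep_hinge plate_keep_bolt 74.3 -11.8
plate_left_hinge plate_left_bolt 76.4 -19.4
blade_near blade_far 33.7 -16.2
blade_near [578.58952024 -48.75012756 102.        ] [583.80338239 -48.41894297 102.        ]
blade_far [611.29528015 -57.02659881 102.        ] [612.55392979 -61.35753986 102.        ]
```

Sizes and heights check out: blade 33.7 mm wide at z≈101, plate 109–119 mm long at z≈78, keep top at z≈62. Gate yaw is about -15.8°. I'll turn the tool so its y axis lies along gate x (yaw 1.295), then hover above.

{"name": "servo_tool", "arguments": {"commands": [{"delta_rot":[0,0,-6.5],"claw":0.4},{"delta_rot":[0,0,-6.5],"claw":0.4},{"delta_rot":[0,0,-6.5],"claw":0.4},{"delta_rot":[0,0,-6.5],"claw":0.4},{"delta_rot":[0,0,-6.5],"claw":0.4},{"delta_rot":[0,0,-6.5],"claw":0.4},{"delta_rot":[0,0,-6.5],"claw":0.4},{"delta_rot":[0,0,-6.5],"claw":0.4},{"delta_rot":[0,0,-6.3],"claw":0.4}]}}

```text
$.commands[0]: bad value
```

{"name": "servo_tool", "arguments": {"commands": [{"delta_pos":[0.032,0.012,0]},{"delta_pos":[0.032,0.012,0]},{"delta_pos":[0.032,0.012,0]},{"delta_pos":[0.032,0.012,0]},{"delta_pos":[0.032,0.012,0]},{"delta_pos":[0.032,0.012,0]},{"delta_pos":[0.032,0.012,0]},{"delta_pos":[0.032,0.012,0]},{"delta_pos":[0.032,0.012,0]},{"delta_pos":[0.032,0.012,0]}]}}

```text
$.commands[0]: bad value
```

{"name": "servo_tool", "arguments": {"commands": [{"delta_pos":[0.032,0.012,0]},{"delta_pos":[0.032,0.012,0]},{"delta_pos":[0.032,0.012,0]},{"delta_pos":[0.032,0.012,0]},{"delta_pos":[0.032,0.012,0]},{"delta_pos":[0.032,0.012,0]},{"delta_pos":[0.032,0.012,0]},{"delta_pos":[0.032,0.012,0]},{"delta_pos":[0.032,0.012,0]},{"delta_pos":[0.032,0.012,0]},{"delta_pos":[0,0,0]}]}}

```text
$.commands[0]: bad value
```

Nothing moved; it looks like every row needs all three keys.

{"name": "servo_tool", "arguments": {"commands": [{"delta_pos":[0,0,0],"delta_rot":[0,0,-6.5],"claw":0.4},{"delta_pos":[0,0,0],"delta_rot":[0,0,-6.5],"claw":0.4},{"delta_pos":[0,0,0],"delta_rot":[0,0,-6.5],"claw":0.4},{"delta_pos":[0,0,0],"delta_rot":[0,0,-6.5],"claw":0.4},{"delta_pos":[0,0,0],"delta_rot":[0,0,-6.5],"claw":0.4},{"delta_pos":[0,0,0],"delta_rot":[0,0,-6.5],"claw":0.4},{"delta_pos":[0,0,0],"delta_rot":[0,0,-6.5],"claw":0.4},{"delta_pos":[0,0,0],"delta_rot":[0,0,-6.5],"claw":0.4},{"delta_pos":[0,0,0],"delta_rot":[0,0,-6.3],"claw":0.4}]}}

```text
time: 0.85
eef_pos: [164.5, -576.8, 222.0]
tcp_rot: [-3.141, -0.001, 1.301]
force: [0.1, -0.1, -0.4]
grip_width: 52.7
grasp_force: 0.0
```

{"name": "servo_tool", "arguments": {"commands": [{"delta_pos":[0.032,0.012,0],"delta_rot":[0,0,0],"claw":0.4},{"delta_pos":[0.032,0.012,0],"delta_rot":[0,0,0],"claw":0.4},{"delta_pos":[0.032,0.012,0],"delta_rot":[0,0,0],"claw":0.4},{"delta_pos":[0.032,0.012,0],"delta_rot":[0,0,0],"claw":0.4},{"delta_pos":[0.032,0.012,0],"delta_rot":[0,0,0],"claw":0.4},{"delta_pos":[0.032,0.012,0],"delta_rot":[0,0,0],"claw":0.4},{"delta_pos":[0.032,0.012,0],"delta_rot":[0,0,0],"claw":0.4},{"delta_pos":[0.032,0.012,0],"delta_rot":[0,0,0],"claw":0.4},{"delta_pos":[0.032,0.012,0],"delta_rot":[0,0,0],"claw":0.4},{"delta_pos":[0.032,0.012,0],"delta_rot":[0,0,0],"claw":0.4}]}}

```text
time: 1.68
eef_pos: [367.6, -300.1, 222.3]
tcp_rot: [-3.141, -0.0, 1.295]
force: [-0.4, -0.3, -0.1]
grip_width: 52.6
grasp_force: 0.0
```

{"name": "servo_tool", "arguments": {"commands": [{"delta_pos":[0.032,0.012,0],"delta_rot":[0,0,0],"claw":0.4},{"delta_pos":[0.032,0.012,0],"delta_rot":[0,0,0],"claw":0.4},{"delta_pos":[0.032,0.012,0],"delta_rot":[0,0,0],"claw":0.4},{"delta_pos":[0.032,0.012,0],"delta_rot":[0,0,0],"claw":0.4},{"delta_pos":[0.032,0.012,0],"delta_rot":[0,0,0],"claw":0.4},{"delta_pos":[0.032,0.012,0],"delta_rot":[0,0,0],"claw":0.4},{"delta_pos":[0.032,0.012,0],"delta_rot":[0,0,0],"claw":0.4},{"delta_pos":[0.032,0.012,0],"delta_rot":[0,0,0],"claw":0.4},{"delta_pos":[0.032,0.012,0],"delta_rot":[0,0,0],"claw":0.4},{"delta_pos":[0,0,0],"delta_rot":[0,0,0],"claw":0.4}]}}

```text
time: 2.52
eef_pos: [551.2, -49.3, 221.1]
tcp_rot: [-3.14, -0.002, 1.301]
force: [-0.3, -0.8, 0.9]
grip_width: 52.7
grasp_force: 0.0
```

```bash
python3 - <<'E'
from h import *
from bench import arm
s=arm.observe();p=arm.camera_params("wrist");im=arm.snapshot("wrist")
pickle.dump((im,p,s),open("w1.pkl","wb"))
print(s["eef_pos"],s["tcp_rot"],s["time"],p)
cv2.imwrite("pics/w1.png",im[:,:,::-1])
for X in([597,-54.5,102],[529,-46.6,78]):print(proj(p,np.array(X)))
E
```

```text
[551.18011188 -49.32033634 221.10469723] [-3.13970637e+00 -2.05684252e-03  1.30050687e+00] 2.5167 {'vertical_fov': 71.98280544480083, 'cx': 280.3122982154033, 'cy': 207.35987915764747, 'rvec': array([-2.82891916,  0.38494957,  0.05849348]), 'tvec': array([-543.08390967,   61.30249842,  420.02013488])}
[326.62167686 195.36809519]
[261.12638022 199.33630102]
```

View pics/w1.png

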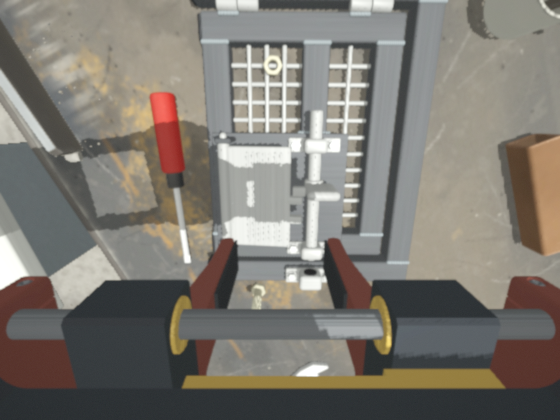

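The wrist view shows the blade top at (314–340,195) and the plate at x 222–292, y 147–247. Both match my projected points, and the image is aligned with the gate. Next I move left of the handle and descend.

{"name": "servo_tool", "arguments": {"commands": [{"delta_pos":[0.0155,0.0065,0],"delta_rot":[0,0,0],"claw":0.4},{"delta_pos":[0.015,0.006,0],"delta_rot":[0,0,0],"claw":0.4},{"delta_pos":[0,0,0.02],"delta_rot":[0,0,0],"claw":0.4},{"delta_pos":[0,0,0.03],"delta_rot":[0,0,0],"claw":0.4},{"delta_pos":[0,0,0.03],"delta_rot":[0,0,0],"claw":0.4},{"delta_pos":[0,0,0.02],"delta_rot":[0,0,0],"claw":0.4},{"delta_pos":[0,0,0.015],"delta_rot":[0,0,0],"claw":0.4},{"delta_pos":[0,0,0.01],"delta_rot":[0,0,0],"claw":0.4},{"delta_pos":[0,0,0],"delta_rot":[0,0,0],"claw":0.4},{"delta_pos":[0,0,0],"delta_rot":[0,0,0],"claw":0.4}]}}

```text
time: 3.4
eef_pos: [569.5, -28.3, 97.8]
tcp_rot: [-3.141, 0.0, 1.295]
force: [-0.3, 0.6, 0.2]
grip_width: 52.7
grasp_force: 0.0
```

```bash
python3 - <<'E'
from h import *
from bench import arm
s=arm.observe();print(s["eef_pos"],s["tcp_rot"],s["force"])
a=arm.snapshot("side")[150:290,210:370,::-1];b=arm.snapshot("scene")[140:280,240:400,::-1]
k=lambda x:cv2.resize(x,None,fx=2.5,fy=2.5,interpolation=cv2.INTER_CUBIC)
cv2.imwrite("pics/c2.png",np.hstack([k(a),k(b)]))
E
```

```text
[569.54186824 -28.33503895  97.79483004] [-3.14124045e+00  1.39758838e-04  1.29481848e+00] [-0.25295491  0.5915977   0.2250883 ]
```

View pics/c2.png

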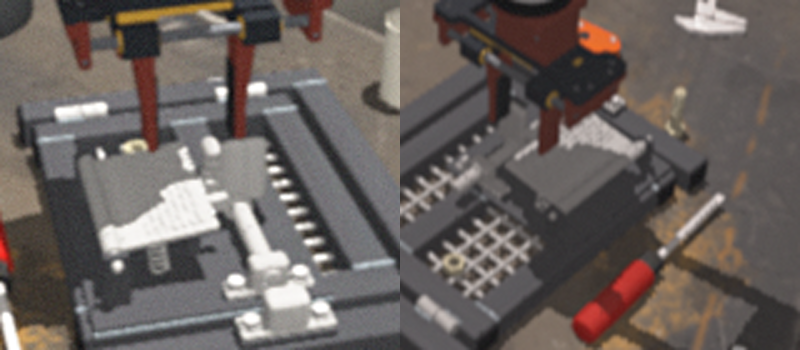

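Side view: the right finger is just behind the blade (237,130) and the left finger is above the plate at (150,145). There's no contact yet. I'll add 4 mm clearance and descend in small steps.

{"name": "servo_tool", "arguments": {"commands": [{"delta_pos":[0.004,0,0],"delta_rot":[0,0,0],"claw":0.4},{"delta_pos":[0,0,0.008],"delta_rot":[0,0,0],"claw":0.4},{"delta_pos":[0,0,0.008],"delta_rot":[0,0,0],"claw":0.4},{"delta_pos":[0,0,0.003],"delta_rot":[0,0,0],"claw":0.4},{"delta_pos":[0,0,0.002],"delta_rot":[0,0,0],"claw":0.4},{"delta_pos":[0,0,0.002],"delta_rot":[0,0,0],"claw":0.4},{"delta_pos":[0,0,0],"delta_rot":[0,0,0],"claw":0.4}]}}

```text
time: 4.08
eef_pos: [570.7, -24.1, 75.0]
tcp_rot: [-3.142, -0.0, 1.295]
force: [-1.2, 1.6, 5.3]
grip_width: 52.6
grasp_force: 2.6
```

{"name": "servo_tool", "arguments": {"commands": [{"delta_pos":[0,0,0.002],"delta_rot":[0,0,0],"claw":0.4},{"delta_pos":[0,0,0.0015],"delta_rot":[0,0,0],"claw":0.4},{"delta_pos":[0,0,0],"delta_rot":[0,0,0],"claw":0.4}]}}

```text
time: 4.33
eef_pos: [570.9, -24.1, 72.1]
tcp_rot: [3.141, -0.0, 1.295]
force: [-1.8, 0.2, 6.8]
grip_width: 52.8
grasp_force: 3.5
```

{"name": "servo_tool", "arguments": {"commands": [{"delta_pos":[0,0,0.001],"delta_rot":[0,0,0],"claw":0.4},{"delta_pos":[0,0,0.001],"delta_rot":[0,0,0],"claw":0.4},{"delta_pos":[0,0,0],"delta_rot":[0,0,0],"claw":0.4}]}}

```text
time: 4.58
eef_pos: [570.9, -24.1, 70.6]
tcp_rot: [3.141, -0.0, 1.295]
force: [-1.7, 0.8, 9.6]
grip_width: 52.9
grasp_force: 4.1
```

{"name": "servo_tool", "arguments": {"commands": [{"delta_pos":[0,0,0.001],"delta_rot":[0,0,0],"claw":0.4},{"delta_pos":[0,0,0],"delta_rot":[0,0,0],"claw":0.4}]}}

```text
time: 4.75
eef_pos: [571.0, -24.2, 70.1]
tcp_rot: [3.14, -0.0, 1.295]
force: [-3.6, 0.8, 8.7]
grip_width: 52.8
grasp_force: 4.3
```

{"name": "servo_tool", "arguments": {"commands": [{"delta_pos":[0,0,0.001],"delta_rot":[0,0,0],"claw":0.4},{"delta_pos":[0,0,0.001],"delta_rot":[0,0,0],"claw":0.4},{"delta_pos":[0,0,0],"delta_rot":[0,0,0],"claw":0.4}]}}

```text
time: 5.0
eef_pos: [571.0, -24.2, 69.8]
tcp_rot: [3.14, -0.0, 1.295]
force: [-7.2, 0.1, 16.4]
grip_width: 52.8
grasp_force: 8.1
```

Force is now rising with almost no travel, so the catch is on its stop. Pushing the handle now.

{"name": "servo_tool", "arguments": {"commands": [{"delta_pos":[-0.003,0,0],"delta_rot":[0,0,0],"claw":0.4},{"delta_pos":[-0.003,0,0],"delta_rot":[0,0,0],"claw":0.4},{"delta_pos":[-0.003,0,0],"delta_rot":[0,0,0],"claw":0.4},{"delta_pos":[-0.003,0,0],"delta_rot":[0,0,0],"claw":0.4},{"delta_pos":[-0.003,0,0],"delta_rot":[0,0,0],"claw":0.4},{"delta_pos":[0,0,0],"delta_rot":[0,0,0],"claw":0.4}]}}

```text
time: 5.5
eef_pos: [569.1, -35.4, 70.0]
tcp_rot: [3.136, -0.008, 1.297]
force: [1.2, 11.2, 14.2]
grip_width: 52.6
grasp_force: 7.5
```

{"name": "servo_tool", "arguments": {"commands": [{"delta_pos":[-0.003,0,0],"delta_rot":[0,0,0],"claw":0.4},{"delta_pos":[-0.003,0,0],"delta_rot":[0,0,0],"claw":0.4},{"delta_pos":[0,0,0],"delta_rot":[0,0,0],"claw":0.4}]}}

```text
time: 5.75
eef_pos: [567.5, -40.9, 70.0]
tcp_rot: [3.136, -0.008, 1.297]
force: [2.0, 12.7, 13.5]
grip_width: 52.9
grasp_force: 7.6
```

{"name": "servo_tool", "arguments": {"commands": [{"delta_pos":[-0.003,0,0],"delta_rot":[0,0,0],"claw":0.4},{"delta_pos":[-0.003,0,0],"delta_rot":[0,0,0],"claw":0.4},{"delta_pos":[-0.003,0,0],"delta_rot":[0,0,0],"claw":0.4},{"delta_pos":[-0.003,0,0],"delta_rot":[0,0,0],"claw":0.4},{"delta_pos":[0,0,0],"delta_rot":[0,0,0],"claw":0.4}]}}

```text
time: 6.17
eef_pos: [564.2, -52.4, 70.0]
tcp_rot: [3.136, -0.008, 1.297]
force: [1.6, 12.5, 13.2]
grip_width: 53.1
grasp_force: 7.7
```

```bash
python3 - <<'E'
from h import *
from bench import arm
s=arm.observe();print(s["eef_pos"],s["force"])
a=arm.snapshot("side")[150:290,210:370,::-1];b=arm.snapshot("scene")[140:280,240:400,::-1]
k=lambda x:cv2.resize(x,None,fx=2.5,fy=2.5,interpolation=cv2.INTER_CUBIC)
cv2.imwrite("pics/c3.png",np.hstack([k(a),k(b)]))
E
```

```text
[564.22685503 -52.41758479  70.00134289] [ 1.63241046 12.54257244 13.17785349]
```

View pics/c3.png

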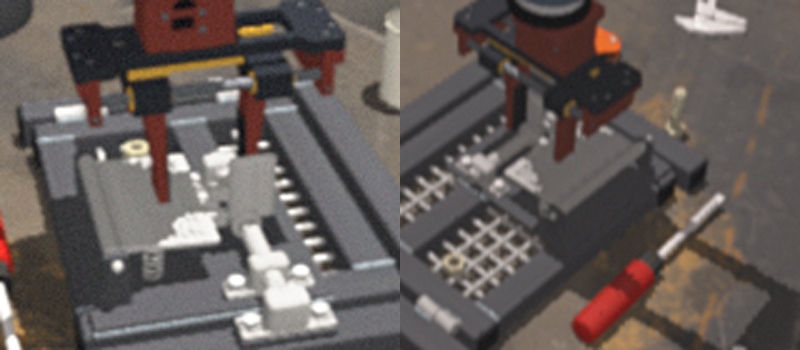

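The blade has moved in the side view (240→253, 185 rows), the plate is flat and the gate hasn't shifted. Continuing.

{"name": "servo_tool", "arguments": {"commands": [{"delta_pos":[-0.003,0,0],"delta_rot":[0,0,0],"claw":0.4},{"delta_pos":[-0.003,0,0],"delta_rot":[0,0,0],"claw":0.4},{"delta_pos":[-0.003,0,0],"delta_rot":[0,0,0],"claw":0.4},{"delta_pos":[-0.003,0,0],"delta_rot":[0,0,0],"claw":0.4},{"delta_pos":[-0.003,0,0],"delta_rot":[0,0,0],"claw":0.4},{"delta_pos":[0,0,0],"delta_rot":[0,0,0],"claw":0.4}]}}

```text
time: 6.77
eef_pos: [560.1, -66.9, 70.0]
tcp_rot: [3.136, -0.008, 1.297]
force: [2.0, 12.1, 13.1]
grip_width: 52.6
grasp_force: 7.8
```

{"name": "servo_tool", "arguments": {"commands": [{"delta_pos":[-0.002,0,0],"delta_rot":[0,0,0],"claw":0.4},{"delta_pos":[-0.001,0,0],"delta_rot":[0,0,0],"claw":0.4},{"delta_pos":[0,0,0],"delta_rot":[0,0,0],"claw":0.4}]}}

```text
time: 7.02
eef_pos: [559.4, -69.6, 70.0]
tcp_rot: [3.136, -0.008, 1.297]
force: [2.1, 12.8, 13.4]
grip_width: 52.4
grasp_force: 8.0
```

{"name": "servo_tool", "arguments": {"commands": [{"delta_pos":[-0.0015,0,0],"delta_rot":[0,0,0],"claw":0.4},{"delta_pos":[-0.0015,0,0],"delta_rot":[0,0,0],"claw":0.4},{"delta_pos":[0,0,0],"delta_rot":[0,0,0],"claw":0.4}]}}

```text
time: 7.27
eef_pos: [558.6, -72.4, 70.0]
tcp_rot: [3.136, -0.008, 1.297]
force: [2.5, 13.1, 14.4]
grip_width: 52.8
grasp_force: 7.9
```

{"name": "servo_tool", "arguments": {"commands": [{"delta_pos":[-0.001,0,0],"delta_rot":[0,0,0],"claw":0.4},{"delta_pos":[0,0,0],"delta_rot":[0,0,0],"claw":0.4}]}}

```text
time: 7.43
eef_pos: [558.4, -72.9, 70.0]
tcp_rot: [3.136, -0.009, 1.298]
force: [1.9, 14.6, 14.0]
grip_width: 52.9
grasp_force: 9.6
```

{"name": "servo_tool", "arguments": {"commands": [{"delta_pos":[-0.001,0,0],"delta_rot":[0,0,0],"claw":0.4},{"delta_pos":[0,0,0],"delta_rot":[0,0,0],"claw":0.4}]}}

```text
time: 7.6
eef_pos: [558.4, -72.9, 70.0]
tcp_rot: [3.136, -0.01, 1.299]
force: [3.3, 18.1, 13.9]
grip_width: 52.8
grasp_force: 10.3
```

It's now stopped hard: force rises with no motion after 50.4 mm, which is about 5 mm gap plus 45 mm travel. I'll check the blade position before releasing.

```bash
python3 - <<'E'
from h import *
from bench import arm
p=arm.camera_params("side");im=arm.snapshot("side")
b0=np.array([580.6,-49.9,102]);b1=np.array([613,-59.3,101]);ey=np.array([.272,.962,0])
c=im[165:295,220:350,::-1];c=cv2.resize(c,None,fx=4.5,fy=4.5,interpolation=cv2.INTER_CUBIC)
for t in(45,):
  for b in(b0,b1):
    u=(proj(p,b-t*ey)-[220,165]+.5)*4.5-.5;print(u);cv2.circle(c,tuple(int(x) for x in u),3,(0,0,255),1)
cv2.imwrite("pics/s4.png",c)
E
```

```text
[380.52980316 251.19618437]
[468.67307543 241.51172699]
```

View pics/s4.png

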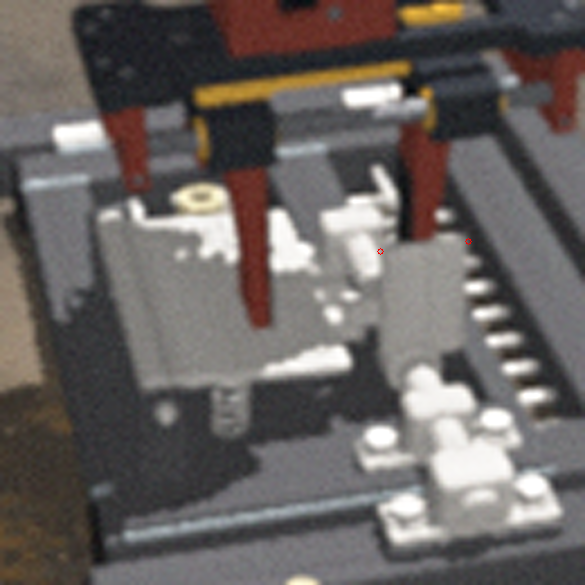

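The blade corners sit at the predicted 45 mm marks (380,251)/(468,241), and the bolt end shows through the keep. Releasing: back off slightly, then lift straight up.

{"name": "servo_tool", "arguments": {"commands": [{"delta_pos":[0.003,0,0],"delta_rot":[0,0,0],"claw":0.4},{"delta_pos":[0.003,0,0],"delta_rot":[0,0,0],"claw":0.4},{"delta_pos":[0,0,-0.006],"delta_rot":[0,0,0],"claw":0.4},{"delta_pos":[0,0,-0.01],"delta_rot":[0,0,0],"claw":0.4},{"delta_pos":[0,0,-0.02],"delta_rot":[0,0,0],"claw":0.4},{"delta_pos":[0,0,-0.03],"delta_rot":[0,0,0],"claw":0.4},{"delta_pos":[0,0,-0.03],"delta_rot":[0,0,0],"claw":0.4},{"delta_pos":[0,0,-0.03],"delta_rot":[0,0,0],"claw":0.4},{"delta_pos":[0,0,0],"delta_rot":[0,0,0],"claw":0.4},{"delta_pos":[0,0,0],"delta_rot":[0,0,0],"claw":0.4}]}}

```text
time: 8.48
eef_pos: [558.0, -72.5, 194.5]
tcp_rot: [3.138, -0.0, 1.295]
force: [-0.4, 0.2, -0.9]
grip_width: 52.5
grasp_force: 0.0
```

```bash
python3 - <<'E'
from h import *
from bench import arm
print(arm.observe()["force"])
a=arm.snapshot("side")[175:295,220:350,::-1];b=arm.snapshot("scene")[150:270,250:380,::-1]
k=lambda x:cv2.resize(x,None,fx=3,fy=3,interpolation=cv2.INTER_CUBIC)
cv2.imwrite("pics/c5.png",np.hstack([k(a),k(b)]))
E
```

```text
[-0.42955036  0.22978292 -0.90282097]
```

View pics/c5.png

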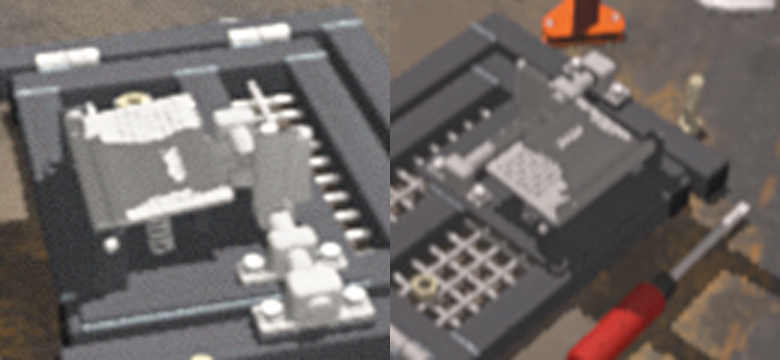

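The plate's bolt-side corner is back at side pixel (298,239). It was at (298,246) while pressed and (298,240) at the start, so the catch is up. The bolt is in the keep, and the gate and loose items haven't moved.

```bash
python3 -c "
from bench import arm
print(arm.sign_off())"
```

```text
the job is handed in; nothing more can be done
None
```

The gate is bolted and the job is handed in: the bolt is fully home in its keep, the catch has sprung back up to lock it, and the gate and loose items show no movement in the camera views.

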